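# Hook the draining grate under its lip and snap it in

## Robot

A 6-joint arm with a two-finger parallel gripper is mounted at the origin on a cart in front of the work surface, level with it; the furniture and walls round the work are solid. World frame = base frame: x ahead of the robot, y to its left, z up, the work surface at z = 0. Lengths are in m, angles in rad, forces in N, time in s.
With the tool pointing down it reaches from about 0.35 to 0.775 m from the base axis. Payload 5.5 kg.
Tool frame: the origin (TCP) lies at the very end of the fingers, on their centre line; the grasp point (between the pads) lies 19 mm behind it; z points along the fingers, y is the line along which they close (so a half turn about z gives the same grasp; the last joint's range is limited). The gripper opens to 85 mm and grips with 20 to 120 N. Pads are 22 mm wide; open, the fingers measure 114 mm over their backs; the gripper's body (76 mm by 85 mm) begins 54 mm behind the grasp point. The pads swing forward as they close: fully open they stand 13 mm farther back than shut.
Start: joints at [0.987, 0.313, 0.046, 1.304, 0, 1.431], TCP at [0.247, 0.519, 0.231] pointing down, gripper open.
Joint ranges: [-2.76, 2.76], [-0.86, 1.69], [-1.03, 1.26], [-2.2, 2.34], [-1.47, 1.5], [-3.14, 3.14]. Speed limits (rad/s): [2.57, 2.57, 3.14, 3.14, 3.14, 3.14].

## Interface

Orientations are given as a unit quaternion [w, x, y, z].
In Python, from workcell import get_state, read_camera, calibration, hand_in gives the robot as it stands.
- The arm moves only by the tool drive_tool, never from a script. Its argument "deltas" is a list that holds one entry, the list of rows, each a list of 7 numbers: the closure in counts, from 0 (fully open) to 255 (shut), then the shift along the tool's x, y, z in m, then the turn, a rotation vector about the tool's x, y, z in degrees. A call has 1 to 12 rows; each row is the pose to reach, as a shift and turn from the pose commanded when the call began, along the tool's axes at that moment; what a row does not reach only later rows make up. A row lasts 1/8 s, in which the tool goes at most 62.5 mm and 10.7 degrees, less where a joint would pass 70% of its speed; a pose out of reach is approached as far as the arm can. A call with a gripper value outside its range is refused whole. The fingers move at their own pace and stop on an object; "newtons" is the grip in N (left out, the last holds). Time passes only in rows, so rows that repeat a pose let the fingers close. It gives the time, the measured TCP pose, the force, the opening and the grip force at its end, in the units of the state.
- get_state(): the state, without advancing time (a new reading comes with each control period).
- read_camera(name): name is "scene" or "top" or "wrist"; returns (picture, depth): 400x640x3 uint8, red, green, blue; 400x640 float32, m along the optical axis (not along the pixel's ray), 0 where there is no reading.
- calibration(name): a dict with "mtx" (3x3 intrinsics, pixels), "world_from_camera" (4x4, takes a point from camera to world coordinates). Camera axes: x right, y up, looking along -z (the intrinsics and any distortion apply to the point x, -y, -z); pixel columns grow to the right and rows downward; lengths in m; the calibration is good to about 2 mm. A picture is of the moment at which its call begins: read the wrist's pose just before it. calibration takes no time and is no camera call; for the wrist camera it gives the pose at the moment of the call.
- hand_in(): hands the job in; it is judged then, once.
The state is a dict: "clock": time; "joint_pos": joint angles; "qvel": joint speeds; "tau": joint torques, N m; "tcp_pos": TCP position; "orientation": TCP orientation; "wrist_force": force on the tool from outside, world axes, zero at the start; "ft_torque": the same for the moment, N m; "finger_gap": finger opening in m; "grip_force": force on a finger pad.
Only numpy, scipy, OpenCV 4.12 (cv2) and the standard library are available. Lean on these libraries where they do the work, as an engineer would, in place of code of your own. Each camera call takes 0.05 s, during which the arm holds its last target. There are 200 camera calls.

## Task

The steel draining grate has been left lying on top of the white draining tray. Draw it back until its far edge drops into the tray in front of the lip, slide that edge under the lip, then press the handle end down until the grate lies flat and the spring catch has snapped over its near edge. Let go of it and do not disturb the three loose cheeses beside the tray.

Things in the scene. Friction and masses are not known exactly. Their poses are not given: they have to be found in the camera images.
- tray: White plastic draining tray fixed to the deck, 222 (x) x 188 (y) mm, with a catch housing standing out 26 mm more at the middle of its near (-x) end. Origin: centre of its underside (housing not counted); x points from catch end to lip end, z up. Inner faces of the end walls at x = -103 and +103 mm; near wall 10 mm thick, its top at z = 52 mm.
- lip_edge (a point): Middle of the lower front edge of the lip that reaches inward from the tray's far wall: at (73, 0, 43) mm in the tray's frame, axes as the tray's. The lip's underside is at z = 43 mm, its top at z = 52 mm, and it spans the tray's whole width.
- ledge (a point): Top of the tray's left ledge, at (0, 77, 30) mm in the tray's frame. Such ledges along both sides (66 to 88 mm from the middle) carry the grate at z = 30 mm; low guides outside them (inner faces y = +-87 mm, top z = 38 mm) leave the grate 5 mm play on either side.
- catch (a joint): Spring catch in the gap of the tray's near wall: 50 mm wide steel tongue under a slanted leaf that the grate's near edge pushes aside on its way down. 0 = sprung out over the grate, up to 0.012 m pushed back toward the tray's -x. Spring 4 N at 0, 0.4 N more per mm; snapping the grate in takes about 10 to 22 N down on the handle; its own weight does not do it.
- catch_nose (a point): Middle of the catch's nose, at (-96.5, 0, 37) mm in the tray's frame with the catch sprung out; the underside of the tongue is at z = 35.5 mm.
- grate: Loose steel slatted grate, 202 (x) x 164 (y) x 4 mm, about 0.45 kg. Origin: centre of its underside; x points to its far edge (which goes under the lip), z up. Starts level on lip and near wall, a little askew, centre 6 to 20 mm nearer the catch than the tray's. The far edge drops in once the centre is over 28 mm back. Seated: centre within 2 mm of the tray's in x, underside at tray z = 30 mm.
- grate_far (a point): Middle of the grate's far edge, underside, (101, 0, 0) mm in the grate's frame.
- grate_near (a point): Middle of the grate's near edge, underside, (-101, 0, 0) mm in the grate's frame.
- handle (a point): Top middle of the grate's handle, a fixed bar 100 mm long along the grate's y, 8 x 8 mm in section, on two 8 mm square posts at its ends; this point is at (-55, 0, 39) mm in the grate's frame, and 27 mm are free below the bar.
- caciotta_small: Small round pale cheese, 101 x 97 x 46 mm, left of the tray; origin at the centre of its underside. Bystander.
- stagionato_brick: Small brick of cheese, 57 x 92 x 40 mm, right of the tray; origin at the centre of its underside. Bystander.
- scamorza_2: Yellow pear-shaped cheese, 58 mm across, 73 mm high, right of the tray, nearer the robot; origin at the centre of its underside. Bystander.

How it is judged:
By the outcome, as a careful person would: the job done as asked, in the order asked, and still so for the second after the job is handed in, with the robot touching nothing.
It also fails if it takes over 48 s, if anything falls off the work surface, if the arm or the gripper's body presses on something with over 40 N, if the wrist force passes 120 N, or if a joint passes its speed limit or range.

## Working session

There is one attempt and no reset: what is moved stays moved. The work goes in short steps, Python scripts to look and compute and a tool call to move; the robot and the scene stay as the last step left them, time stands still between calls to the robot, and variables do not carry over. Pictures are saved under pics/ and viewed, at most 10 in all, crops included, and the job is handed in when it is done.

Besides the shell and the picture viewer there is one more tool, called as name([rows], argument=value, ...), one row to a line, values as JSON. drive_tool: Moves the arm, as the interface text tells. Its arguments: {"type":"object","properties":{"deltas":{"type":"array","items":{"type":"array","items":{"type":"array","items":{"type":"number"}}}},"newtons":{"type":"number"}},"required":["deltas"]}

```bash
mkdir -p pics; cat > h.py <<'E'
import numpy as np, cv2
from workcell import *
def look(name):
    c=calibration(name); p,d=read_camera(name); return p,d,np.array(c["mtx"]),np.array(c["world_from_camera"])
def world(d,K,T):
    v,u=np.mgrid[:400,:640]; X=(u-K[0,2])/K[0,0]*d; Y=-(v-K[1,2])/K[1,1]*d
    P=np.stack([X,Y,-d],-1)@T[:3,:3].T+T[:3,3]; P[d==0]=np.nan; return P
E
python3 - <<'E'
from h import *
for n in ["top","scene"]:
    p,d,K,T=look(n); np.savez(f"pics/{n}.npz",p=p,d=d,K=K,T=T); cv2.imwrite(f"pics/{n}.png",p[...,::-1]); print(K,T.round(3),calibration(n).keys())
print(get_state())
E
```

```text
[[460.91326829   0.         317.32587689]
 [  0.         460.91326829 205.23554504]
 [  0.           0.           1.        ]] [[-0.004  0.984 -0.176  0.408]
 [-1.    -0.     0.02   0.025]
 [ 0.019  0.176  0.984  1.104]
 [ 0.     0.     0.     1.   ]] dict_keys(['mtx', 'world_from_camera'])
[[512.63985632   0.         318.82347715]
 [  0.         512.63985632 194.75403228]
 [  0.           0.           1.        ]] [[ 0.567  0.416 -0.711 -0.109]
 [-0.824  0.27  -0.499 -0.462]
 [-0.015  0.868  0.496  0.56 ]
 [ 0.     0.     0.     1.   ]] dict_keys(['mtx', 'world_from_camera'])
{'clock': 0.1, 'joint_pos': array([9.87421524e-01, 3.13907012e-01, 4.51363255e-02, 1.30358769e+00,
       1.06048289e-05, 1.43120267e+00]), 'qvel': array([ 0.00083657, -0.00126858,  0.00362015, -0.00012073,  0.00132123,
        0.00042718]), 'tau': array([ 3.80936239e-03, -4.81724918e+01,  2.99244010e+01,  1.27417658e-02,
       -8.73252702e-05, -4.32855799e-06]), 'tcp_pos': array([0.24664509, 0.51894075, 0.23052632]), 'orientation': array([-2.81179321e-04,  2.20074175e-01,  9.75482828e-01, -7.28674376e-04]), 'wrist_force': array([-0.43945715, -0.92093785,  0.30075587]), 'ft_torque': array([-0.01984501,  0.01249818,  0.01391256]), 'grip_force': 0.0, 'finger_gap': 0.08520972609527498}
```

View pics/top.png

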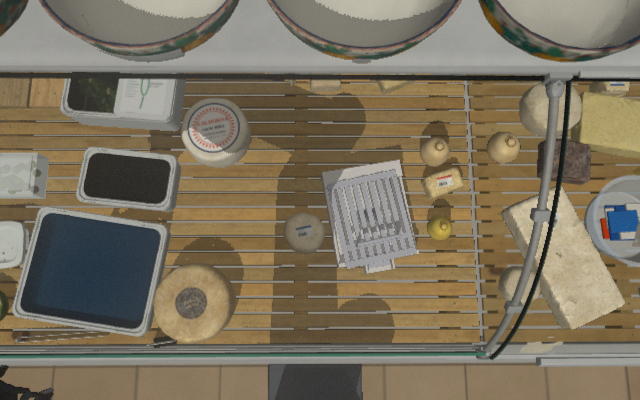

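View pics/scene.png

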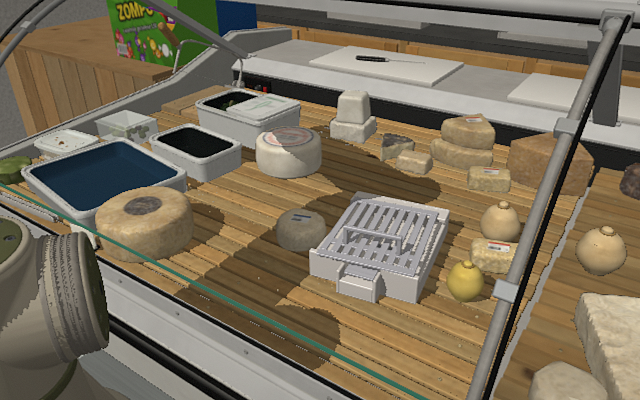

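The top view shows the tray around px (368,215) with its housing at (380,267) towards the robot. The caciotta is at (304,232), the brick at (443,182) and the scamorza at (440,229). The scene view confirms the grate lies on top with its handle bar near px (372,235). Next I'll measure from depth.

```bash
python3 - <<'E'
from h import *
for n in ["top","scene"]:
    z=np.load(f"pics/{n}.npz"); P=world(z["d"],z["K"],z["T"])
    if n=="top":
        for u,v in [(368,215),(304,232),(443,182),(440,229),(380,267),(330,350),(547,215),(515,300),(490,350),(300,375),(330,70)]: print((u,v),P[v,u].round(3))
    roi=(abs(P[...,0]-.42)<.2)&(abs(P[...,1]+.08)<.17)
    h=P[...,2][roi]; print(n,np.histogram(h[~np.isnan(h)],bins=np.arange(-.01,.13,.005)))
    g=roi&(P[...,2]>.044)&(P[...,2]<.065)
    m=np.zeros((400,640),np.uint8); m[g]=255
    k,l,s,c=cv2.connectedComponentsWithStats(m)
    i=1+np.argmax(s[1:,4]); q=P[l==i]; r=cv2.minAreaRect((q[:,:2]*1000).astype(np.float32)); print("top",r,cv2.boxPoints(r).round(0).tolist(),np.median(q[:,2]))
    c=np.array(r[0])/1000
    hh=roi&(P[...,2]>.078)&(P[...,2]<.11)&(np.linalg.norm(P[...,:2]-c,axis=-1)<.12)
    q=P[hh]; r=cv2.minAreaRect((q[:,:2]*1000).astype(np.float32)); print("handle",len(q),r,cv2.boxPoints(r).round(0).tolist(),np.percentile(q[:,2],[50,90]))
E
```

```text
(368, 215) [ 0.572 -0.112  0.055]
(304, 232) [0.534 0.035 0.047]
(443, 182) [ 0.654 -0.295  0.04 ]
(440, 229) [ 0.539 -0.276  0.062]
(380, 267) [ 0.454 -0.141  0.03 ]
(330, 350) [ 0.264 -0.025 -0.012]
(547, 215) [ 0.53  -0.388  0.323]
(515, 300) [ 0.383 -0.375  0.201]
(490, 350) [ 0.267 -0.387  0.023]
(300, 375) [ 0.108  0.054 -0.583]
(330, 70) [ 0.746 -0.009  0.425]
top (array([1212, 7884, 4238,  623,  178,  262,  173,  389,  323,  753,  783,
        113, 1661, 1729,   22,    5,   15,  380,   85,   86,   76,    0,
          0,    0,    0,    0,    0,    0]), array([-0.01 , -0.005,  0.   ,  0.005,  0.01 ,  0.015,  0.02 ,  0.025,
        0.03 ,  0.035,  0.04 ,  0.045,  0.05 ,  0.055,  0.06 ,  0.065,
        0.07 ,  0.075,  0.08 ,  0.085,  0.09 ,  0.095,  0.1  ,  0.105,
        0.11 ,  0.115,  0.12 ,  0.125,  0.13 ]))
top ((537.3909301757812, -126.23970031738281), (170.76136779785156, 197.73204040527344), 1.7649956941604614) [[449.0, -30.0], [455.0, -228.0], [626.0, -222.0], [620.0, -25.0]] 0.0550032231187082
handle 169 ((511.3734130859375, -130.1719970703125), (7.974857330322266, 98.2
[... 316 characters left out ...]
   0,     0,     0,     0,
           0]), array([-0.01 , -0.005,  0.   ,  0.005,  0.01 ,  0.015,  0.02 ,  0.025,
        0.03 ,  0.035,  0.04 ,  0.045,  0.05 ,  0.055,  0.06 ,  0.065,
        0.07 ,  0.075,  0.08 ,  0.085,  0.09 ,  0.095,  0.1  ,  0.105,
        0.11 ,  0.115,  0.12 ,  0.125,  0.13 ]))
top ((535.4639282226562, -128.11720275878906), (187.08700561523438, 187.063720703125), 6.695103168487549) [[432.0, -46.0], [453.0, -232.0], [639.0, -210.0], [617.0, -24.0]] 0.05733206444524974
handle 383 ((510.68048095703125, -131.508056640625), (11.48581600189209, 99.4560775756836), 12.211028099060059) [[495.0, -84.0], [516.0, -181.0], [527.0, -179.0], [506.0, -82.0]] [0.09056249 0.09320471]
```

```bash
python3 - <<'E'
import cv2
p=cv2.imread("pics/top.png")[150:285,290:475]; cv2.imwrite("pics/topc.png",cv2.resize(p,None,fx=4.3,fy=4.3,interpolation=cv2.INTER_CUBIC))
E
```

```text
(no output)
```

View pics/topc.png

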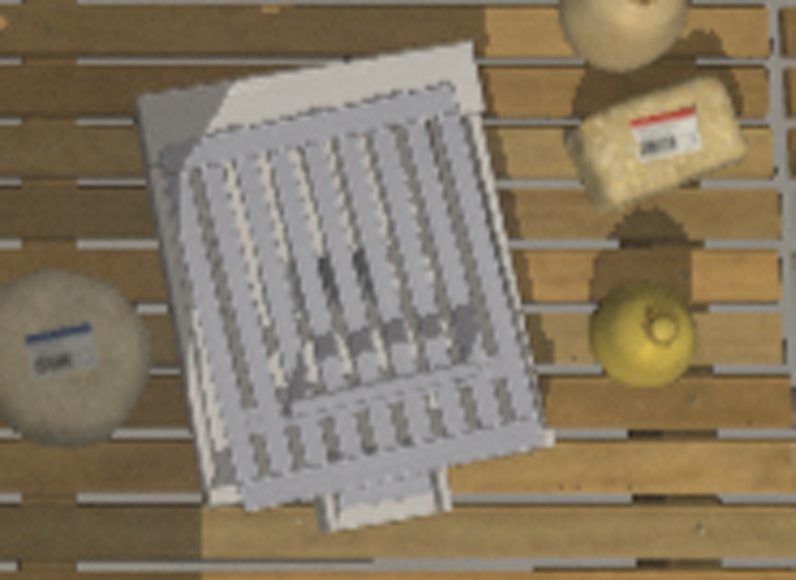

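Crop (4.3x, origin (290,150)): the tray's outer corners are at about (137,97), (472,42), (552,435) and (205,503). The grate corners are at about (183,165), (455,88), (545,440) and (245,508). I'll back-project these at their known heights.

```bash
python3 - <<'E'
from h import *
z=np.load("pics/top.npz"); K,T=z["K"],z["T"]
def bp(c,h):
    u,v=290+(c[0]+.5)/4.3-.5,150+(c[1]+.5)/4.3-.5
    r=T[:3,:3]@np.array([(u-K[0,2])/K[0,0],-(v-K[1,2])/K[1,1],-1]); return (T[:3,3]+r*(h-T[2,3])/r[2])[:2]*1000
for nm,cs,h in [("tray",[(137,97),(472,42),(552,435),(205,503)],.052),("grate",[(183,165),(455,88),(545,440),(245,508)],.056)]:
    q=np.array([bp(c,h) for c in cs]); print(nm,q.round(0).tolist(),"c",q.mean(0))
    for a,b in [(3,0),(2,1)]: w=q[b]-q[a]; print(np.linalg.norm(w),np.degrees(np.arctan2(w[1],w[0])))
    for a,b in [(1,0),(2,3)]: w=q[b]-q[a]; print(np.linalg.norm(w),np.degrees(np.arctan2(w[1],w[0]))-90)
# 3d fit of planar top of grate from both clouds
P=world(z["d"],K,T); print(P[188,370],P[258,360])
E
```

```text
tray [[675.0, -6.0], [706.0, -190.0], [490.0, -226.0], [454.0, -40.0]] c [ 581.14311092 -115.50677552]
222.82583499114597 8.953945055554486
218.9647213349237 9.230783228920613
187.37872063995044 9.639938473148788
188.52221005786794 10.810334745658707
grate [[636.0, -30.0], [679.0, -179.0], [487.0, -221.0], [452.0, -61.0]] c [ 563.20384163 -122.87488221]
186.6819043660838 9.510727928044112
196.35140090169412 12.168549714003507
155.20255181517717 16.11462411519534
163.49326189950943 12.452534718533187
[ 0.63617933 -0.11877359  0.05374905] [ 0.4765933  -0.09758181  0.00490966]
```

```bash
cat >> h.py <<'E'
from scipy.spatial.transform import Rotation as R
def goto(pos,yaw,pitch=0):
    """deltas to reach world TCP pos; tool y along grate x (yaw deg); pitch>0: grate far end down"""
    s=get_state(); q=s["orientation"]; A=R.from_quat(np.r_[q[1:],q[0]])
    x=np.array([np.cos(np.radians(yaw)),np.sin(np.radians(yaw)),0]); zt=np.array([0,0,-1.])
    B=R.from_matrix(np.c_[np.cross(x,zt),x,zt])
    B=R.from_rotvec(np.radians(pitch)*np.array([-x[1],x[0],0]))*B
    print("shift",A.inv().apply(np.array(pos)-s["tcp_pos"]).round(4),"turn",np.degrees((A.inv()*B).as_rotvec()).round(2))
def st():
    s=get_state(); q=s["orientation"]; A=R.from_quat(np.r_[q[1:],q[0]]).as_matrix()
    print(round(s["clock"],2),"tcp",s["tcp_pos"].round(4),"yaw",np.degrees(np.arctan2(A[1,1],A[0,1])).round(2),"pitch",np.degrees(np.arcsin(-A[2,1])).round(2),"F",s["wrist_force"].round(1),"T",s["ft_torque"].round(2),"gap",round(s["finger_gap"],4),s["grip_force"])
E
python3 -c "
from h import *
st(); goto([.511,-.131,.20],12.3)"
```

```text
0.1 tcp [0.2466 0.5189 0.2305] yaw 64.57 pitch 0.09 F [-0.4 -0.9  0.3] T [-0.02  0.01  0.01] gap 0.0852 0.0
shift [-0.5178 -0.4734  0.0311] turn [-9.000e-02  3.000e-02  5.227e+01]
```

drive_tool([
  [[0,-0.518,-0.473,0,0,0,52.3],[0,-0.518,-0.473,0,0,0,52.3],[0,-0.518,-0.473,0,0,0,52.3],[0,-0.518,-0.473,0,0,0,52.3],[0,-0.518,-0.473,0,0,0,52.3],[0,-0.518,-0.473,0,0,0,52.3],[0,-0.518,-0.473,0,0,0,52.3],[0,-0.518,-0.473,0,0,0,52.3],[0,-0.518,-0.473,0.02,0,0,52.3],[0,-0.518,-0.473,0.03,0,0,52.3],[0,-0.518,-0.473,0.03,0,0,52.3],[0,-0.518,-0.473,0.03,0,0,52.3]],
])

```text
clock: 1.6
tcp_pos: [0.512, -0.1334, 0.1998]
orientation: [-0.001, 0.629, 0.777, -0.0]
wrist_force: [-1.9, 0.4, 0.2]
finger_gap: 0.0855
grip_force: 0.0
```

```bash
python3 - <<'E'
from h import *
st(); p,d,K,T=look("wrist"); np.savez("pics/w1.npz",p=p,d=d,K=K,T=T); cv2.imwrite("pics/w1.png",p[...,::-1]); print(T.round(3))
P=world(d,K,T); z=P[...,2]
g=(z>.078)&(z<.1)&(abs(P[...,0]-.511)<.06)&(abs(P[...,1]+.131)<.08)
q=P[g]
if len(q): r=cv2.minAreaRect((q[:,:2]*1000).astype(np.float32)); print("handle",len(q),r,np.percentile(q[:,2],[50,90]))
E
```

```text
1.6 tcp [ 0.512  -0.1334  0.1998] yaw 12.03 pitch 0.07 F [-1.9  0.4  0.2] T [ 0.04  0.03 -0.01] gap 0.0855 0.0
[[ 0.978 -0.199 -0.062  0.496]
 [ 0.208  0.932  0.296 -0.058]
 [-0.001 -0.302  0.953  0.342]
 [ 0.     0.     0.     1.   ]]
handle 1011 ((512.2145385742188, -131.88604736328125), (7.928126335144043, 99.62298583984375), 12.304616928100586) [0.09058184 0.09159294]
```

View pics/w1.png

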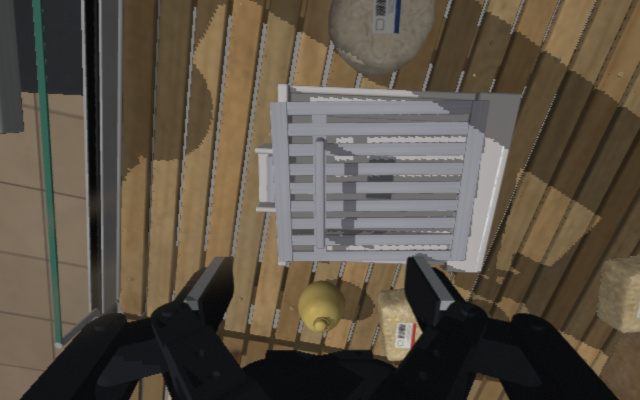

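The wrist view shows the handle bar centred around px (320,190), between the fingers' closing planes, with the caciotta at (380,30) and the scamorza at (322,305) clear of the tool. I'll refine the tray pose from the corners at px (521,95), (480,272) and (278,86), and descend.

```bash
python3 - <<'E'
from h import *
z=np.load("pics/w1.npz"); K,T,d,p=z["K"],z["T"],z["d"],z["p"]; P=world(d,K,T)
def bp(u,v,h):
    r=T[:3,:3]@np.array([(u-K[0,2])/K[0,0],-(v-K[1,2])/K[1,1],-1]); return ((T[:3,3]+r*(h-T[2,3])/r[2])[:2]*1000).round(1)
for c in [(521,95),(480,272),(278,86)]: print(c,bp(*c,.052))
t=np.radians(9.5); c=np.array([.581,-.1155]); M=np.array([[np.cos(t),np.sin(t)],[-np.sin(t),np.cos(t)]])
q=((P[...,:2]-c)@M.T*1000)
for lo,hi,n in [(.048,.0545,"lip"),(.028,.048,"mid")]:
    m=(P[...,2]>lo)&(P[...,2]<hi)
    s=q[m&(q[...,0]>90)&(q[...,0]<125)&(abs(q[...,1])<100)] if n=="lip" else q[m&(q[...,0]<-105)&(q[...,0]>-150)&(abs(q[...,1])<40)]
    print(n,len(s),s.min(0),s.max(0))
# far edge: max x per y-bin of points z>.045
m=(P[...,2]>.045)&(abs(q[...,1])<100)&(q[...,0]>60)&(q[...,0]<125)
ys=np.arange(-80,90,20); xs=[q[...,0][m&(abs(q[...,1]-y)<4)].max() for y in ys]; print(ys,np.round(xs,1),np.polyfit(ys,xs,1))
goto([.512,-.132,.068],12.3)
E
```

```text
(521, 95) [675.5  -8.1]
(480, 272) [ 706.7 -190.3]
(278, 86) [455.3 -47. ]
lip 3792 [ 90.00063606 -95.90910297] [112.91068599  92.1287266 ]
mid 803 [-137.66211911  -37.13663791] [-117.35709847   31.1033768 ]
[-80 -60 -40 -20   0  20  40  60  80] [112.9 112.5 112.1 111.6 111.5 111.8 111.9 111.6 111.9] [-5.72039033e-03  1.11988062e+02]
shift [0.0014 0.0003 0.1317] turn [-0.08 -0.02 -0.24]
```

drive_tool([
  [[0,0.001,0,0.06,0,0,0],[0,0.001,0,0.1,0,0,0],[0,0.001,0,0.122,0,0,0],[0,0.001,0,0.132,0,0,0],[120,0.001,0,0.132,0,0,0],[255,0.001,0,0.132,0,0,0],[255,0.001,0,0.132,0,0,0],[255,0.001,0,0.132,0,0,0],[255,0.001,0,0.132,0,0,0],[255,0.001,0,0.132,0,0,0],[255,0.001,0,0.132,0,0,0]],
], newtons=60)

```text
clock: 3.02
tcp_pos: [0.5119, -0.1294, 0.07]
orientation: [0.001, 0.627, 0.779, 0.0]
wrist_force: [-1.2, 0.5, 4.7]
finger_gap: 0.0064
grip_force: 59.0
```

```bash
python3 -c "
from h import *
st()
t=np.radians(9.8); ex=np.array([np.cos(t),np.sin(t)]); h=np.array([.5278,-.1268])
for b in (-.024,-.032): goto([*(h+b*ex),.068],9.8)"
```

```text
3.02 tcp [ 0.5119 -0.1294  0.07  ] yaw 12.27 pitch -0.07 F [-1.2  0.5  4.7] T [ 0.17  0.18 -0.  ] gap 0.0064 58.970627188682556
shift [ 0.0002 -0.0079  0.002 ] turn [0.07 0.03 2.47]
shift [ 0.0006 -0.0159  0.002 ] turn [0.07 0.03 2.47]
```

drive_tool([
  [[255,0,-0.003,0,0,0,0.6],[255,0,-0.006,0,0,0,1.2],[255,0,-0.009,0,0,0,1.8],[255,0,-0.012,0,0,0,2.4],[255,0.001,-0.015,0,0,0,2.4],[255,0.001,-0.018,0,0,0,2.4],[255,0.001,-0.018,0,0,0,2.4]],
])

```text
clock: 3.9
tcp_pos: [0.4934, -0.1319, 0.0693]
orientation: [-0.0, 0.644, 0.765, 0.0]
wrist_force: [3.4, 1.8, 3.3]
finger_gap: 0.0064
grip_force: 59.2
```

```bash
python3 -c "
from h import *
st()
t=np.radians(9.8); ex=np.array([np.cos(t),np.sin(t)]); h=np.array([.5278,-.1268])
d=get_state()['tcp_pos'][:2]-h; print(d@ex,d@[-ex[1],ex[0]])"
```

```text
3.9 tcp [ 0.4934 -0.1319  0.0693] yaw 9.86 pitch -0.01 F [3.4 1.8 3.3] T [ 0.28 -0.43  0.01] gap 0.0064 59.17758188210428
-0.03478888022146488 0.0007932227595626259
```

drive_tool([
  [[255,0,0.0003,0.0003,1.2,0,0],[255,0,0.0006,0.0006,2.4,0,0],[255,0,0.0009,0.0009,3.6,0,0],[255,0,0.0012,0.0012,4.8,0,0],[255,0,0.0015,0.0015,6,0,0],[255,0,0.0017,0.0017,6.8,0,0],[255,0,0.0017,0.0017,6.8,0,0]],
])

```text
clock: 4.78
tcp_pos: [0.494, -0.1319, 0.068]
orientation: [-0.039, 0.642, 0.764, -0.047]
wrist_force: [-3.6, 1.7, 11.4]
finger_gap: 0.0063
grip_force: 60.4
```

```bash
python3 - <<'E'
from h import *
st(); p,d,K,T=look("scene"); cv2.imwrite("pics/s2.png",cv2.resize(p[160:320,270:490,::-1],None,fx=3.6,fy=3.6))
P=world(d,K,T); t=np.radians(9.8); ex=np.array([np.cos(t),np.sin(t)]); ey=np.array([-ex[1],ex[0]])
q=P[...,:2]-[.582,-.1174]; x,y=q@ex,q@ey
for a in np.arange(-.14,.12,.02):
    m=(abs(x-a)<.004)&(abs(y)<.08)&(P[...,2]<.07)&(P[...,2]>.01); print(round(a,2),np.percentile(P[...,2][m],[50,75,90]).round(4) if m.any() else None)
E
```

```text
4.78 tcp [ 0.494  -0.1319  0.068 ] yaw 9.88 pitch 7.03 F [-3.6  1.7 11.4] T [ 0.21  0.74 -0.03] gap 0.0063 60.42303442955017
-0.14 [0.0275 0.0591 0.0613]
-0.12 [0.0409 0.0595 0.0602]
-0.1 [0.0567 0.0573 0.0579]
-0.08 [0.0541 0.0546 0.0553]
-0.06 [0.0513 0.052  0.0525]
-0.04 [0.049  0.0495 0.0504]
-0.02 [0.0462 0.0468 0.0474]
0.0 [0.0434 0.0439 0.0445]
0.02 [0.0408 0.0414 0.0416]
0.04 [0.0381 0.0386 0.0389]
0.06 [0.0356 0.0362 0.037 ]
0.08 [0.0532 0.0538 0.0545]
0.1 [0.0216 0.0521 0.0539]
```

View pics/s2.png

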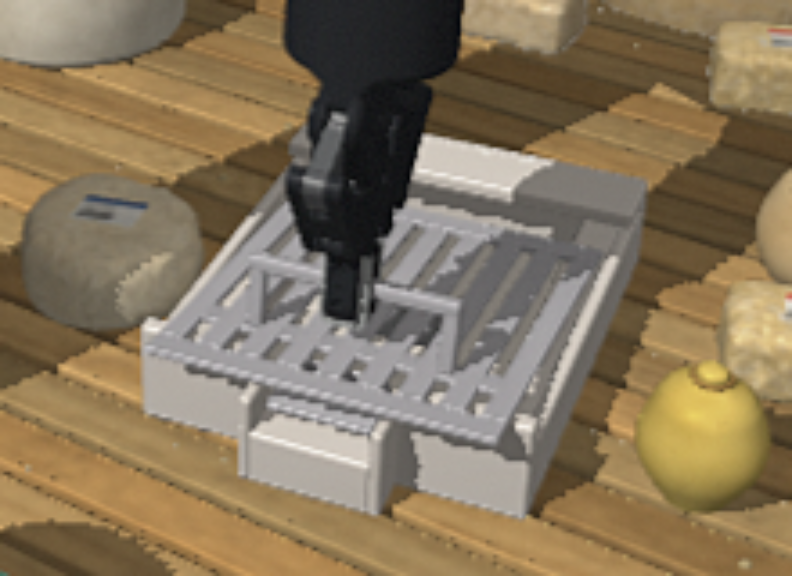

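The view shows the grate tilted about 7.5°, with its far edge dropped in front of the lip at roughly px (480,235) and the near end on the near wall. Next I slide it under the lip.

drive_tool([
  [[255,0,0.004,-0.0001,-0.1,0,0],[255,0,0.008,-0.0002,-0.2,0,0],[255,0,0.012,-0.0003,-0.3,0,0],[255,0,0.016,-0.0004,-0.4,0,0],[255,0,0.02,-0.0005,-0.5,0,0],[255,0,0.024,-0.0006,-0.7,0,0],[255,0,0.028,-0.0008,-0.8,0,0],[255,0,0.03,-0.0008,-0.8,0,0],[255,0,0.03,-0.0008,-0.8,0,0]],
])

```text
clock: 5.95
tcp_pos: [0.5219, -0.1272, 0.0652]
orientation: [-0.036, 0.643, 0.764, -0.043]
wrist_force: [-7.0, -1.0, 11.8]
finger_gap: 0.0064
grip_force: 60.5
```

```bash
cat >> h.py <<'E'
def tray():
    st(); t=np.radians(9.8); ex=np.array([np.cos(t),np.sin(t)]); d=get_state()['tcp_pos'][:2]-[.5278,-.1268]
    f=get_state()['wrist_force'][:2]
    print("TCP rel seat x,y mm",d@ex*1000,d@[-ex[1],ex[0]]*1000,"Fx,Fy tray",f@ex,f@[-ex[1],ex[0]])
E
python3 -c "
from h import *
tray()"
```

```text
5.95 tcp [ 0.5219 -0.1272  0.0652] yaw 9.84 pitch 6.38 F [-7.  -1.  11.8] T [-0.21  1.36 -0.04] gap 0.0064 60.52649796009064
TCP rel seat x,y mm -5.911316619912332 0.5699383123818317 Fx,Fy tray -7.026029981471836 0.20605603233966635
```

drive_tool([
  [[255,0,0.002,0,0,0,0],[255,0,0.004,0,-0.1,0,0],[255,0,0.006,0,-0.2,0,0],[255,0,0.007,0,-0.2,0,0],[255,0,0.008,0,-0.2,0,0],[255,0,0.008,0,-0.2,0,0]],
])

```text
clock: 6.7
tcp_pos: [0.5307, -0.1252, 0.0629]
orientation: [-0.034, 0.643, 0.764, -0.04]
wrist_force: [-5.7, -1.1, -1.4]
finger_gap: 0.0063
grip_force: 58.9
```

```bash
python3 -c "
from h import *
tray()"
```

```text
6.7 tcp [ 0.5307 -0.1252  0.0629] yaw 9.87 pitch 6.05 F [-5.7 -1.1 -1.4] T [-0.2   0.82 -0.01] gap 0.0063 58.93707275390625
TCP rel seat x,y mm 3.114950541830083 1.0966574659587962 Fx,Fy tray -5.807691456849619 -0.09851484169584643
```

Vertical load is now off the near wall, so the far edge is home under the lip. Next I rotate the handle end down.

drive_tool([
  [[255,0,-0.0003,0.002,-0.75,0,0],[255,0,-0.0005,0.004,-1.5,0,0],[255,0,-0.0008,0.006,-2.2,0,0],[255,0,-0.0008,0.008,-3,0,0],[255,0,-0.0008,0.01,-3.8,0,0],[255,0,-0.0008,0.0115,-4.4,0,0],[255,0,-0.0008,0.013,-4.9,0,0],[255,0,-0.0008,0.013,-4.9,0,0]],
])

```text
clock: 7.7
tcp_pos: [0.5292, -0.1255, 0.0513]
orientation: [-0.006, 0.644, 0.765, -0.007]
wrist_force: [-6.0, -0.5, 1.6]
finger_gap: 0.0063
grip_force: 59.6
```

```bash
python3 -c "
from h import *
tray()"
```

```text
7.7 tcp [ 0.5292 -0.1255  0.0513] yaw 9.86 pitch 1.0 F [-6.  -0.5  1.6] T [-0.11  1.19  0.  ] gap 0.0063 59.589166045188904
TCP rel seat x,y mm 1.5616824094614912 1.0702696397689628 Fx,Fy tray -6.0351351077940425 0.5350717577358413
```

drive_tool([
  [[255,0,-0.0003,0.001,-0.3,0,0],[255,0,-0.0004,0.002,-0.6,0,0],[255,0,-0.0005,0.003,-1,0,0],[255,0,-0.0005,0.004,-1,0,0],[255,0,-0.0005,0.005,-1,0,0],[255,0,-0.0005,0.005,-1,0,0]],
])

```text
clock: 8.45
tcp_pos: [0.5288, -0.1256, 0.048]
orientation: [0.0, 0.644, 0.765, 0.0]
wrist_force: [-11.3, 0.5, 16.4]
finger_gap: 0.0061
grip_force: 61.5
```

```bash
python3 - <<'E'
from h import *
tray(); p,d,K,T=look("scene"); cv2.imwrite("pics/s3.png",cv2.resize(p[180:310,300:460,::-1],None,fx=4.5,fy=4.5))
P=world(d,K,T); t=np.radians(9.8); ex=np.array([np.cos(t),np.sin(t)]); ey=np.array([-ex[1],ex[0]])
q=P[...,:2]-[.582,-.1174]; x,y=q@ex,q@ey
for a in np.arange(-.14,.12,.02):
    m=(abs(x-a)<.004)&(abs(y)<.08)&(P[...,2]<.057)&(P[...,2]>.01); print(round(a,2),np.percentile(P[...,2][m],[50,75,90]).round(4) if m.any() else None)
E
```

```text
8.45 tcp [ 0.5288 -0.1256  0.048 ] yaw 9.87 pitch -0.03 F [-11.3   0.5  16.4] T [ 0.22  2.15 -0.02] gap 0.0061 61.487531661987305
TCP rel seat x,y mm 1.1750498892826358 1.054217142424792 Fx,Fy tray -11.008068300107054 2.4266518580225824
-0.14 [0.0227 0.0283 0.0348]
-0.12 [0.0393 0.0411 0.0469]
-0.1 [0.0409 0.0431 0.0457]
-0.08 [0.0357 0.0363 0.037 ]
-0.06 [0.0358 0.0381 0.0505]
-0.04 [0.0353 0.036  0.0365]
-0.02 [0.035  0.0358 0.0366]
0.0 [0.0355 0.0361 0.0367]
0.02 [0.0354 0.0361 0.0366]
0.04 [0.0353 0.0358 0.0367]
0.06 [0.0354 0.0359 0.0367]
0.08 [0.0521 0.0536 0.0543]
0.1 [0.0525 0.0535 0.0542]
```

View pics/s3.png

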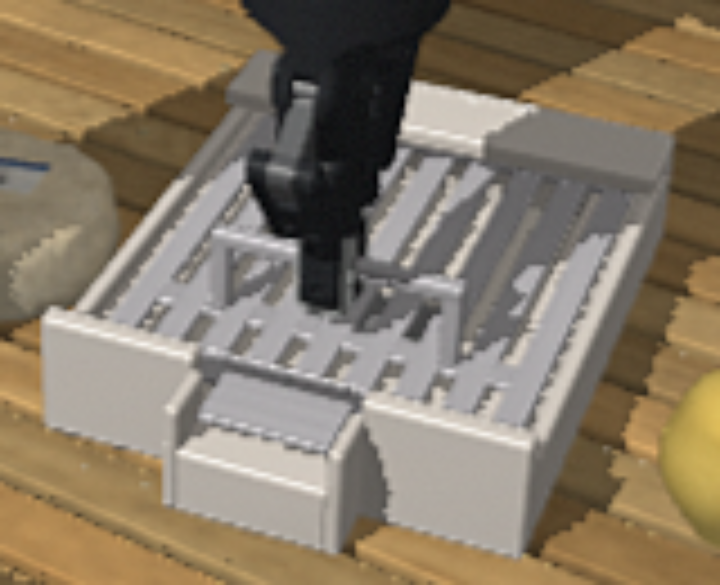

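The grate is level at seat height (top about 34 mm after the depth bias), with the catch at px (280,400) over its near edge. I'll press a little more, ease the forward push, then let go.

drive_tool([
  [[255,0,-0.001,0.001,0,0,0],[255,0,-0.002,0.002,0,0,0],[255,0,-0.002,0.002,0,0,0],[255,0,-0.002,0.002,0,0,0]],
])

```text
clock: 9.0
tcp_pos: [0.5288, -0.1256, 0.0479]
orientation: [0.002, 0.643, 0.766, 0.002]
wrist_force: [-9.9, 5.1, 25.5]
finger_gap: 0.0063
grip_force: 62.7
```

```bash
python3 -c "
from h import *
tray()"
```

```text
9.0 tcp [ 0.5288 -0.1256  0.0479] yaw 9.92 pitch -0.3 F [-9.9  5.1 25.5] T [0.99 2.06 0.01] gap 0.0063 62.74377644062042
TCP rel seat x,y mm 1.210831309716071 1.0370081987694888 Fx,Fy tray -8.881267627600925 6.758953113011667
```

drive_tool([
  [[255,0,0,-0.002,0,0,0],[255,0,0,-0.004,0,0,0],[255,0,0,-0.006,0,0,0],[255,0,0,-0.007,0,0,0],[255,0,0,-0.007,0,0,0]],
])

```text
clock: 9.62
tcp_pos: [0.528, -0.1262, 0.0503]
orientation: [0.0, 0.644, 0.765, 0.001]
wrist_force: [2.3, -0.2, -10.7]
finger_gap: 0.0062
grip_force: 58.2
```

```bash
python3 -c "
from h import *
tray()"
```

```text
9.62 tcp [ 0.528  -0.1262  0.0503] yaw 9.87 pitch -0.08 F [  2.3  -0.2 -10.7] T [-0.21 -0.5   0.07] gap 0.0062 58.237470388412476
TCP rel seat x,y mm 0.29324379417276353 0.5487208468755365 Fx,Fy tray 2.230795051775865 -0.5852081908757875
```

Pulled up with 10.7 N, the grate rises only about 2 mm (the play under the tongue), so the catch holds. Next I lower, release and retreat.

drive_tool([
  [[255,0,0,0.002,0,0,0],[255,0,0,0.0035,0,0,0],[220,0,0,0.0035,0,0,0],[150,0,0,0.003,0,0,0],[150,0,0,0.003,0,0,0],[150,0,0,0.003,0,0,0]],
])

```text
clock: 10.38
tcp_pos: [0.5282, -0.1262, 0.0484]
orientation: [0.001, 0.644, 0.765, 0.001]
wrist_force: [-0.1, 0.6, -0.6]
finger_gap: 0.0353
grip_force: 0.0
```

```bash
python3 -c "
from h import *
tray()"
```

```text
10.38 tcp [ 0.5282 -0.1262  0.0484] yaw 9.87 pitch -0.13 F [-0.1  0.6 -0.6] T [-0.01 -0.01 -0.12] gap 0.0353 0.0
TCP rel seat x,y mm 0.45075477644768736 0.49786416583501736 Fx,Fy tray 0.05721943553102329 0.6411910043350983
```

drive_tool([
  [[150,0,0,-0.02,0,0,0],[150,0,0,-0.05,0,0,0],[150,0,0,-0.1,0,0,0],[150,0,0,-0.15,0,0,0],[150,0,0,-0.15,0,0,0]],
])

```text
clock: 11.0
tcp_pos: [0.5303, -0.1272, 0.2028]
orientation: [0.005, 0.644, 0.765, 0.002]
wrist_force: [-0.8, -0.2, -1.3]
finger_gap: 0.0349
grip_force: 0.0
```

```bash
python3 - <<'E'
from h import *
st(); p,d,K,T=look("wrist"); cv2.imwrite("pics/w4.png",p[...,::-1])
P=world(d,K,T); t=np.radians(9.8); ex=np.array([np.cos(t),np.sin(t)]); ey=np.array([-ex[1],ex[0]])
q=P[...,:2]-[.582,-.1174]; x,y=q@ex*1000,q@ey*1000; z=P[...,2]*1000
for a in np.arange(-140,120,20):
    m=(abs(x-a)<4)&(abs(y)<80)&(z<60)&(z>10); print(a,np.percentile(z[m],[50,75,90]).round(1))
m=(z>62)&(z<75)&(abs(y)<70)&(abs(x+55)<30); r=cv2.minAreaRect(np.c_[x[m],y[m]].astype(np.float32)); print("handle tray frame",r,np.percentile(z[m],90))
p,d,K,T=look("scene"); cv2.imwrite("pics/s4.png",cv2.resize(p[160:320,270:510,::-1],None,fx=3.3,fy=3.3))
E
```

```text
11.0 tcp [ 0.5303 -0.1272  0.2028] yaw 9.88 pitch -0.53 F [-0.8 -0.2 -1.3] T [-0.02 -0.    0.01] gap 0.0349 0.0
-140 [27.8 29.  45.3]
-120 [38.5 39.4 45.5]
-100 [34.5 42.1 46.5]
-80 [33.8 34.3 34.8]
-60 [33.8 34.3 34.7]
-40 [33.7 34.3 34.7]
-20 [33.7 34.3 34.8]
0 [33.7 34.2 34.8]
20 [33.7 34.3 34.7]
40 [33.7 34.2 34.7]
60 [33.7 34.2 34.7]
80 [51.9 52.4 52.8]
100 [51.9 52.4 52.8]
handle tray frame ((-55.58248519897461, -1.567413330078125), (99.03671264648438, 7.060490131378174), 89.9642562866211) 69.75259495835249
```

View pics/s4.png

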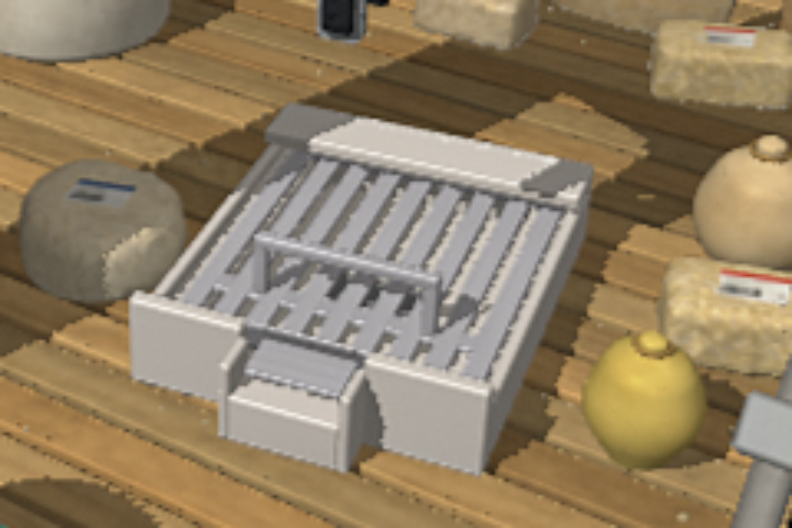

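View pics/w4.png

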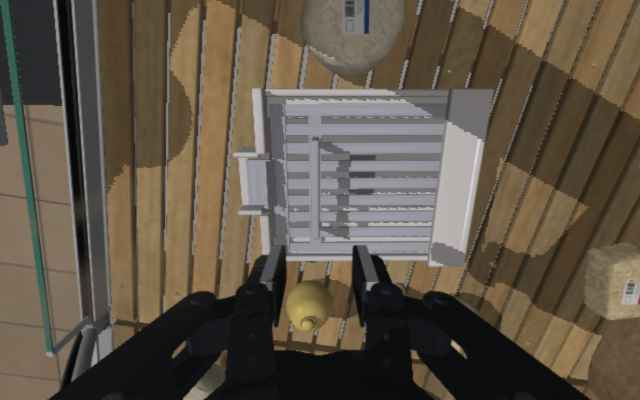

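The grate lies flat: its top is at 34 mm all over and the handle is within 1 mm of its seated x. The far edge is under the lip at px (450,180), the catch at (262,180) is over the near edge, and the cheeses haven't moved. Handing in.

```bash
python3 -c "
from workcell import *
print(hand_in())"
```

```text
the job is handed in; nothing more can be done
None
```

The grate lies flat with its far edge under the lip, the catch held against a 10.7 N upward pull, the gripper has let go and is clear, the three cheeses are undisturbed, and the job was handed in at about 11 s.

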